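Slide the strike-off bar past the post into its bay

ROBOT

A 6-joint arm with a two-finger parallel gripper is mounted at the origin on the work surface. World frame = base frame: x ahead of the robot, y to its left, z up, the work surface at z = 0. Lengths are in mm, angles in rad, forces in N, time in s.
With the tool pointing down it reaches from about 350 to 775 mm from the base axis. Payload 7.3 kg.
Tool frame: the origin (TCP) lies on the centre line of the jaws, within the pads' length; the fingertips stand 17 mm ahead of it and the grasp point (between the pads) lies 2 mm behind it; z points along the fingers, y is the line along which they close (so a half turn about z gives the same grasp; the last joint's range is limited). The gripper opens to 92 mm and grips with 3 to 60 N. Pads are 19 mm wide; open, the fingers measure 130 mm over their backs; the gripper's body (75 mm by 190 mm) begins 47 mm behind the grasp point.
Start: joints at [-1.334, 0.342, 1.524, -0, 1.275, -0.146], TCP at [196.121, -487.011, 243.741] pointing down, gripper open.
Joint ranges: [-2.53, 2.53], [-0.77, 2.02], [0.04, 2.7], [-1, 4.14], [0.28, 2.66], [-3.11, 3.11]. Speed limits (rad/s): [2.57, 2.57, 3.14, 3.14, 3.14, 3.14].

INTERFACE

Orientations are given as [roll, pitch, yaw] about the fixed x, y, z axes, in that order (R = Rz(yaw) Ry(pitch) Rx(roll)).
In Python, from plant import bot gives the robot as it stands. The module is installed in compiled form; this text tells all that it offers.
- The arm moves only by the shell command python3 -m pendant 'ROWS'. ROWS is JSON, a list of rows, each a list of 3 entries, a list of its own where there are three numbers: the shift along the world's x, y, z as a fraction of full scale, then the turn, a rotation vector about the world's x, y, z as a fraction of full scale, then the opening, from -1 (shut) to 1 (fully open), so that 0 is half open. In form: [[[tx, ty, tz], [rx, ry, rz], claw], ...]. A call has exactly 10 rows; each row shifts and turns the commanded pose from where the row before left it; what a row does not reach is not made up. Full scale, the value 1, is 30 mm for a shift and 0.12 rad for a turn. A row lasts 1/12 s, in which the tool goes at most 41.7 mm and 7.16 degrees, less where a joint would pass 70% of its speed; a pose out of reach is approached as far as the arm can. A call with a number of a shift or a turn outside -1 to 1 is refused whole. A call with a gripper value outside its range is refused whole. The fingers move at their own pace and stop on an object; the grip force is fixed at half the most. Time passes only in rows, so rows that do not move let the fingers close, or fill a call up. It gives the time, the measured TCP pose, the force, the opening and the grip force at its end, in the units of the state.
- bot.get_obs(): the state, without advancing time (a new reading comes with each control period).
- bot.capture(name): name is "side" or "top"; returns the picture (384x512x3 uint8, blue, green, red); there is no depth.
- bot.camera_params(name): a dict with "fovy" (degrees; the focal length in pixels is half the picture's height over the tangent of half this angle, whatever the lens; pixels are square), "cx", "cy" (the principal point, pixels), "camera_from_world" (4x4, takes a point from world to camera coordinates). Camera axes: x right, y down, z forward; pixel columns grow to the right and rows downward; lengths in mm; the calibration is good to about 2 mm. A picture is of the moment at which its call begins. camera_params takes no time and is no camera call.
- bot.close_job(): hands the job in; it is judged then, once.
The state is a dict: "time": time; "joint_positions": joint angles; "dq": joint speeds; "tau": joint torques, N m; "tool_pos": TCP position; "tcp_rot": TCP orientation; "contact_force": force on the tool from outside, world axes, zero at the start; "moment": the same for the moment, N m; "grip_width": finger opening in mm; "finger_force": force on a finger pad.
Only numpy, scipy, OpenCV 4.12 (cv2) and the standard library are available. Lean on these libraries where they do the work, as an engineer would, in place of code of your own. Each camera call takes 0.05 s, during which the arm holds its last target. There are 200 camera calls.

TASK

Put the aluminium strike-off bar away by pushing it along the bench with the fingertips: angle it past the post at the mouth of the grey bay and in, then push it back until its whole length lies against the bay's back wall. Keep it lying on the bench throughout, never lifting or tipping it, and leave the ring mould, the brass weight and the brush where they are.

Things in the scene. Friction and masses are not known exactly. Their poses are not given: they have to be found in the camera images.
- bar: Straight strike-off bar, aluminium box section with black end plugs, loose on the bench in front of the bay: 240 mm long (its y axis), 25 mm wide (x) and 25 mm high (z), about 0.25 kg (0.17 to 0.35). Origin at the centre of its underside. Both ends and all long sides are alike. It slides on the bench when pushed; it turns if pushed off its middle.
- bar_end_a (a point): Centre of the bar's end face at its own +y end (120 mm along y from the middle, 12.5 mm above the underside).
- bar_end_b (a point): Centre of the bar's end face at its own -y end (120 mm from the middle, 12.5 mm above the underside).
- bay: Grey three-sided bay fixed to the bench beyond the bar: back wall and two end walls, 30 mm high, 8 mm thick, no floor. Origin on the bench at the middle of the back wall's inner face; y runs along that wall, x points out through it, so inside and mouth lie towards -x. Inside 290 mm long (y -145 to +145); the end walls reach 63 mm out (x = -63 mm). Place and yaw (up to 0.2 rad) vary.
- post: Fixed steel post, 16 mm diameter, 50 mm high, in the bay's mouth; origin at its foot. In the bay's frame at x = -63, y = +80 or -80 mm (varies; the flat black cap on the other side is no obstacle). From post to back wall 55 mm; to the farther end wall 217 mm, less than the bar's length: one end must go in behind the post at a slant, then the other swings in.
- mould: Bystander: dark steel ring mould, 84 mm across, 40 mm high, standing on the bench to one side. Origin at the centre of its underside.
- weight: Bystander: brass weight with a knob, 44 mm across, 60 mm high, standing on the bench to the other side. Origin at the centre of its underside.
- brush: Bystander: small paint-type brush with a wooden handle, lying on the bench just behind the bay, roughly along its back wall.
There are look-alikes about, which are no part of the job. Of the things like the bar, leave any that is blue, brown or turquoise; of the rest the larger one is meant.

How it is judged:
By the outcome, as a careful person would: the job done as asked, in the order asked, and still so for the second after the job is handed in, with the robot touching nothing.
It also fails if it takes over 72 s, if anything falls off the work surface, if the arm or the gripper's body presses on something with over 40 N, if the wrist force passes 120 N, or if a joint passes its speed limit or range.

## Working session

There is one attempt and no reset: what is moved stays moved. The work goes in short steps, Python scripts to look and compute and a shell command to move; the robot and the scene stay as the last step left them, time stands still between calls to the robot, and variables do not carry over. Pictures are saved under pics/ and viewed, at most 10 in all, crops included, and the job is handed in when it is done.

```bash
mkdir -p pics
cat > h.py <<'E'
import numpy as np,cv2
from plant import bot
def ray(name,px,z):
    p=bot.camera_params(name);f=192/np.tan(np.radians(p["fovy"])/2)
    M=np.array(p["camera_from_world"]);R,t=M[:3,:3],M[:3,3]
    px=np.atleast_2d(np.array(px,float));d=np.c_[(px[:,0]-p["cx"])/f,(px[:,1]-p["cy"])/f,np.ones(len(px))]@R
    c=-R.T@t
    return c+d*((z-c[2])/d[:,2])[:,None]
def proj(name,P):
    p=bot.camera_params(name);f=192/np.tan(np.radians(p["fovy"])/2)
    M=np.array(p["camera_from_world"]);q=np.atleast_2d(P)@M[:3,:3].T+M[:3,3]
    return np.c_[q[:,0]/q[:,2]*f+p["cx"],q[:,1]/q[:,2]*f+p["cy"]]
E
python3 - <<'E'
from h import *
for n in("top","side"):
    im=bot.capture(n);cv2.imwrite(f"pics/{n}0.png",im)
    print(n,ray(n,[[0,0],[511,0],[511,383],[0,383],[256,192]],0).round(),bot.camera_params(n))
print(bot.get_obs())
E
```

```text
top [[1096.  754.    0.]
 [1121. -774.    0.]
 [  30. -685.    0.]
 [  17.  646.    0.]
 [ 527.  -13.    0.]] {'fovy': 44.31023163154646, 'cx': 250.06789071698597, 'cy': 185.1734415876957, 'camera_from_world': array([[ 1.12493719e-02, -9.99900413e-01,  8.52143061e-03,
        -2.62422205e+00],
       [-9.85746496e-01, -1.25199244e-02, -1.67770969e-01,
         5.38317457e+02],
       [ 1.67860949e-01, -6.51265234e-03, -9.85789170e-01,
         1.22423258e+03],
       [ 0.00000000e+00,  0.00000000e+00,  0.00000000e+00,
         1.00000000e+00]])}
side [[-158. 3306.    0.]
 [3623. 1697.    0.]
 [ 778. -810.    0.]
 [-201. -376.    0.]
 [ 583.   45.    0.]] {'fovy': 44.07814198249559, 'cx': 248.39415655017675, 'cy': 189.14361562434604, 'camera_from_world': array([[ 9.13389803e-01, -4.07068430e-01,  3.78948985e-03,
        -4.89267013e+02],
       [-2.26865084e-01, -5.16730423e-01, -8.25543399e-01,
         1.65235976e+02],
       [ 3.38010800e-01,  7.53183220e-01, -5.64325913e-01,
         1.34269581e+03],
       [ 0.00000000e+00,  0.00000000e+00,  0.00000000e+00,
         1.00000000e+00]])}
{'time': 0.1, 'joint_positions': array([-1.33402744e+00,  3.42627872e-01,  1.52493771e+00, -4.60236671e-06,
        1.27540902e+00, -1.45996414e-01]), 'dq': array([-0.00239242, -0.00165832, -0.00184933, -0.00212953,  0.00130066,
       -0.00062931]), 'tau': array([ 1.43924295e-03, -4.32003808e+01, -2.44694674e+01,  7.18382746e-02,
        5.25894959e-02, -5.12763370e-05]), 'tool_pos': array([ 196.01867478, -486.65525954,  243.1218545 ]), 'tcp_rot': array([-3.14022477e+00, -1.96688997e-04,  3.82766513e-01]), 'contact_force': array([-0.04067039,  0.2195751 , -0.16195588]), 'moment': array([ 0.01495605, -0.01793631,  0.00022737]), 'finger_force': 0.0, 'grip_width': 91.63923049389537}
```

View pics/top0.png

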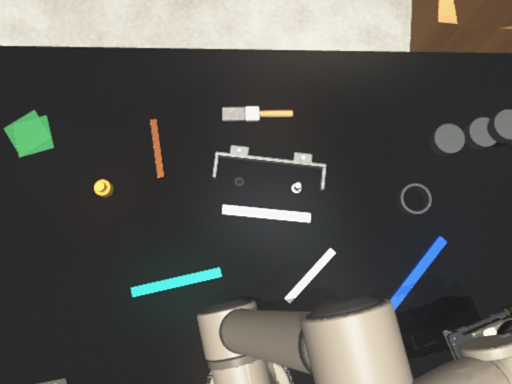

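View pics/side0.png

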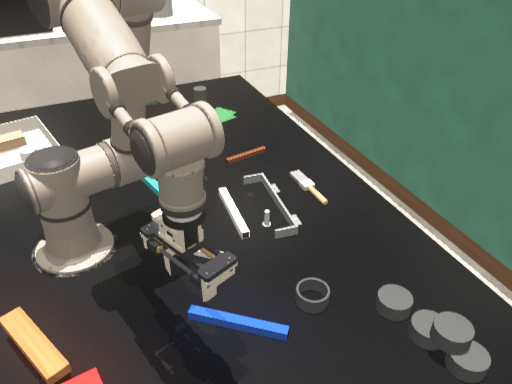

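The top view shows the wanted white bar from (222,210) to (311,217). The bay's back wall runs (217,152)–(325,165), the post is at (296,187) on the −y side, and the small white look-alike is at (310,275). The side view agrees.

```bash
cat >> h.py <<'E'
def bar_top(im,box=(130,140,420,330)):
    hsv=cv2.cvtColor(im,cv2.COLOR_BGR2HSV);m=((hsv[...,1]<60)&(hsv[...,2]>215)).astype(np.uint8)
    k=np.zeros_like(m);x0,y0,x1,y1=box;k[y0:y1,x0:x1]=1;m*=k
    cs=cv2.findContours(m,cv2.RETR_EXTERNAL,cv2.CHAIN_APPROX_NONE)[0]
    out=[]
    for c in cs:
        if cv2.contourArea(c)<40:continue
        P=ray("top",c[:,0,:],25)[:,:2].astype(np.float32)
        (cx,cy),(w,h),a=cv2.minAreaRect(P);b=cv2.boxPoints(((cx,cy),(w,h),a))
        e=[b[1]-b[0],b[2]-b[1]];v=max(e,key=np.linalg.norm);ang=np.arctan2(v[1],v[0])%np.pi
        out.append((round(cx),round(cy),round(max(w,h)),round(min(w,h)),round(float(ang),3),c.reshape(-1,2).mean(0).round()))
    return out
E
python3 - <<'E'
from h import *
im=cv2.imread("pics/top0.png")
for o in bar_top(im):print(o)
c=im[130:240,200:340];cv2.imwrite("pics/crop0.png",cv2.resize(c,None,fx=5.5,fy=5.4,interpolation=cv2.INTER_CUBIC))
E
```

```text
(188, -274, 130, 46, 1.581, array([357., 323.]))
(186, 73, 54, 39, 1.869, array([219., 318.]))
(302, -158, 179, 20, 2.395, array([310., 275.]))
(466, -40, 241, 26, 1.485, array([266., 213.]))
```

View pics/crop0.png

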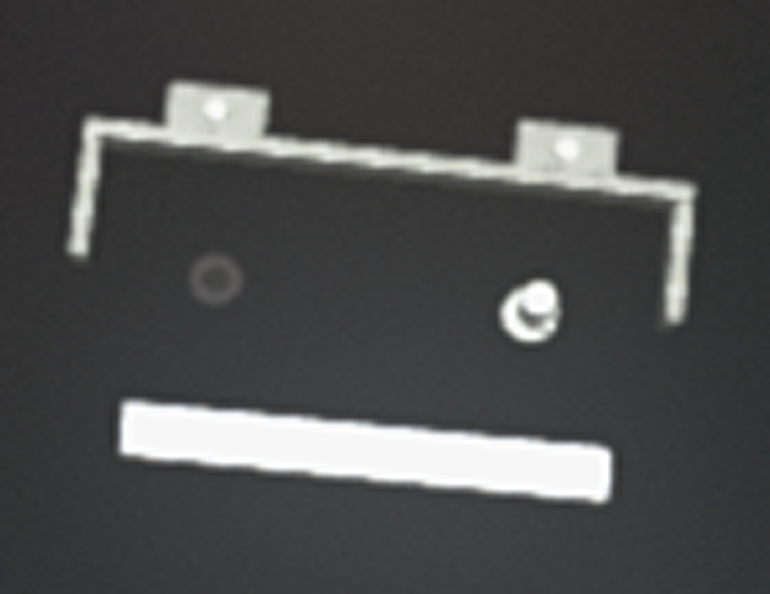

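The crop shows the bay wall tops (outer corners at crop (88,118) and (694,185), tips at (78,255) and (675,322)). The post foot is near (530,312) and its top near (542,297). The cap at (216,279) is harmless, and the bar lies clear in front.

Run:
```python
from h import *
s=lambda p:np.array(p,float)/[5.5,5.4]+[200-.4,130-.4]
o=ray("top",[s(p) for p in[(88,118),(694,187),(74,255),(677,322)]],30)[:,:2];print(o.round(1))
print("outer len",np.linalg.norm(o[0]-o[1]),"end walls",np.linalg.norm(o[2]-o[0]),np.linalg.norm(o[3]-o[1]))
y=(o[0]-o[1]);y/=np.linalg.norm(y);x=np.array([y[1],-y[0]])
O=(o[0]+o[1])/2-8*x;print("bay O",O.round(1),"yaw",np.arctan2(x[1],x[0]).round(4))
foot=ray("top",[s((530,312))],0)[0][:2];cap=ray("top",[s((216,279))],0)[0][:2];top=ray("top",[s((542,297))],50)[0][:2]
for q in(foot,top,cap):print("post/cap",q.round(1),"in bay",((q-O)@x).round(1),((q-O)@y).round(1))
```

```text
[[ 634.1   99.8]
 [ 602.  -203.9]
 [ 562.8  105.1]
 [ 532.2 -194.3]]
outer len 305.399107502017 end walls 71.45794271403756 70.42739402512886
bay O [610.1 -51.2] yaw -0.1051
post/cap [ 541.4 -124.6] in bay -60.6 -80.2
post/cap [ 540.7 -125.3] in bay -61.2 -80.9
post/cap [556.7  34.9] in bay -62.1 80.0
```

```bash
python3 -m pendant '[[[0.85,0.95,0],[0,0,0.92],-1],[[0.85,0.95,0],[0,0,0.92],-1],[[0.85,0.95,0],[0,0,0.92],-1],[[0.85,0.95,0],[0,0,0.92],-1],[[0.85,0.95,0],[0,0,0.92],-1],[[0.85,0.95,0],[0,0,0.92],-1],[[0.85,0.95,0],[0,0,0.92],-1],[[0.85,0.95,0],[0,0,0.92],-1],[[0.85,0.95,0],[0,0,0.92],-1],[[0.85,0.95,0],[0,0,0.92],-1]]'
```

```text
time: 0.93
tool_pos: [451.9, -200.2, 243.5]
tcp_rot: [-3.141, -0.0, 1.492]
contact_force: [0.9, -0.5, -0.1]
grip_width: 29.6
finger_force: 0.0
```

```bash
python3 -m pendant '[[[0,0,-0.9],[0,0,0],-1],[[0,0,-0.9],[0,0,0],-1],[[0,0,-0.9],[0,0,0],-1],[[0,0,-0.9],[0,0,0],-1],[[0,0,-0.9],[0,0,0],-1],[[0,0,-0.9],[0,0,0],-1],[[0,0,-0.9],[0,0,0],-1],[[0,0,-0.9],[0,0,0],-1],[[0,0,0],[0,0,0],-1],[[0,0,0],[0,0,0],-1]]'
```

```text
time: 1.77
tool_pos: [450.3, -201.5, 26.9]
tcp_rot: [-3.138, -0.002, 1.487]
contact_force: [0.0, 0.0, 0.5]
grip_width: 0.5
finger_force: 0.0
```

```bash
python3 -m pendant '[[[0.03,0.35,0],[0,0,0],-1],[[0.03,0.35,0],[0,0,0],-1],[[0.03,0.35,0],[0,0,0],-1],[[0.03,0.3,0],[0,0,0],-1],[[0.03,0.3,0],[0,0,0],-1],[[0.02,0.25,0],[0,0,0],-1],[[0.02,0.25,0],[0,0,0],-1],[[0.02,0.2,0],[0,0,0],-1],[[0.02,0.15,0],[0,0,0],-1],[[0.01,0.1,0],[0,0,0],-1]]'
python3 - <<'E'
from h import *
im=bot.capture("top");cv2.imwrite("pics/top1.png",im)
for o in bar_top(im):print(o)
print(bot.get_obs()["contact_force"])
E
```

```text
time: 2.6
tool_pos: [458.9, -123.7, 28.4]
tcp_rot: [3.14, 0.001, 1.488]
contact_force: [-1.0, -5.7, 3.7]
grip_width: 0.7
finger_force: 2.6
(212, -97, 276, 111, 1.138, array([285., 306.]))
(369, -215, 53, 20, 2.664, array([332., 249.]))
(315, 129, 200, 117, 1.139, array([202., 269.]))
(433, -68, 62, 19, 2.683, array([276., 224.]))
(472, 31, 190, 26, 1.486, array([240., 210.]))
(479, -241, 48, 18, 2.681, array([339., 209.]))
(504, -174, 108, 52, 1.13, array([315., 200.]))
(538, -112, 50, 17, 2.681, array([292., 187.]))
[ 1.60860261 -1.86280936  0.8285363 ]
```

View pics/top1.png

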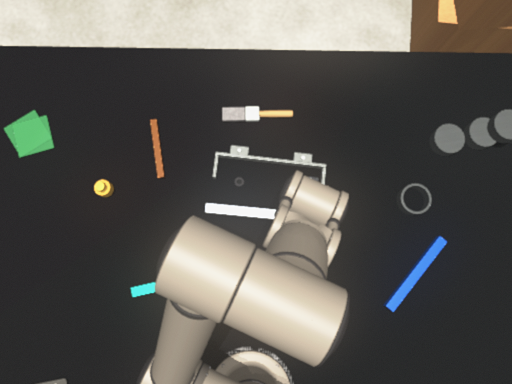

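The bar slid +y without turning; its visible left end is at (206,207). Next, the two open fingers go behind its long side.

```bash
python3 -m pendant '[[[0,-0.5,0],[0,0,0],-1],[[0,0,1],[0,0,0],-1],[[0,0,1],[0,0,0],-1],[[-0.17,0.71,0],[0,0,-1],1],[[-0.17,0.71,0],[0,0,-1],1],[[-0.17,0.71,0],[0,0,-1],1],[[-0.17,0.71,0],[0,0,-1],1],[[-0.17,0.71,0],[0,0,-1],1],[[-0.17,0.71,0],[0,0,-1],1],[[-0.17,0.71,0],[0,0,-1],1]]' && python3 -m pendant '[[[0,0,0],[0,0,-1],1],[[0,0,0],[0,0,-1],1],[[0,0,0],[0,0,-1],1],[[0,0,0],[0,0,-1],1],[[0,0,0],[0,0,-1],1],[[0,0,0],[0,0,-1],1],[[0,0,0],[0,0,-0.1],1],[[0,0,-0.9],[0,0,0],1],[[0,0,-1],[0,0,0],1],[[0,0,-0.1],[0,0,0],1]]'
```

```text
time: 3.48
tool_pos: [421.3, 11.7, 87.3]
tcp_rot: [-3.139, 0.001, 0.64]
contact_force: [0.9, -1.1, 0.4]
grip_width: 42.6
finger_force: 0.0
time: 4.32
tool_pos: [419.6, 10.8, 24.4]
tcp_rot: [-3.141, 0.008, -0.082]
contact_force: [-1.6, -0.0, -1.0]
grip_width: 91.6
finger_force: 0.0
```

```bash
python3 -m pendant '[[[0.33,-0.03,0],[0,0,0],1],[[0.33,-0.03,0],[0,0,0],1],[[0.3,-0.02,0],[0,0,0],1],[[0.16,0.05,0],[0,0,0.18],1],[[0.16,0.05,0],[0,0,0.18],1],[[0.16,0.05,0],[0,0,0.18],1],[[0.16,0.05,0],[0,0,0.18],1],[[0.16,0.05,0],[0,0,0.18],1],[[0.16,0.05,0],[0,0,0.18],1],[[0.16,0.05,0],[0,0,0.18],1]]'
python3 - <<'E'
from h import *
im=bot.capture("top");cv2.imwrite("pics/top2.png",im)
a=im[125:235,190:345];b=bot.capture("side");cv2.imwrite("pics/side2.png",b);b=b[150:260,190:345]
cv2.imwrite("pics/c2.png",cv2.resize(np.vstack([a,b]),None,fx=2.7,fy=2.7))
E
```

```text
time: 5.15
tool_pos: [485.2, 18.4, 27.8]
tcp_rot: [3.142, 0.0, 0.068]
contact_force: [-3.4, -1.0, 2.1]
grip_width: 91.6
finger_force: 1.7
```

View pics/c2.png

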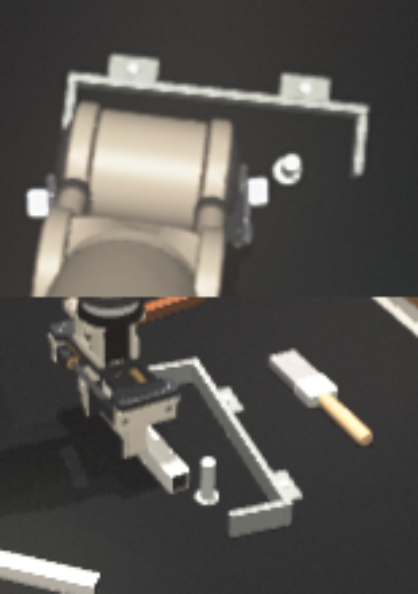

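The bar's ends show on both sides of the wrist, at crop (27,202) and (268,190). The right end lies just left of the post (288,167) and has not touched it.

Run:
```python
from h import *
e=ray("top",[(289.3,195.0),(200,199.8)],25)[:,:2];print(e.round(1),np.linalg.norm(e[0]-e[1]),e.mean(0))
O=np.array([610.5,-51]);x=np.array([.9945,-.105]);y=np.array([.105,.9945])
for q in list(e)+[e.mean(0)]:print(((q-O)@x).round(1),((q-O)@y).round(1))
```

```text
[[ 516.  -103.7]
 [ 499.7  139.4]] 243.6345072299739 [507.83736522  17.8606236 ]
-88.5 -62.3
-130.2 177.7
-109.3 57.7
```

```bash
python3 -m pendant '[[[0.11,0.01,-0.02],[0,0,0.106],1],[[0.11,0.01,-0.02],[0,0,0.106],1],[[0.11,0.01,-0.02],[0,0,0.106],1],[[0.11,0.01,-0.02],[0,0,0.106],1],[[0.11,0.01,0],[0,0,0.106],1],[[0.11,0.01,0],[0,0,0.106],1],[[0.11,0.01,0],[0,0,0.106],1],[[0.11,0.01,0],[0,0,0.106],1],[[0.11,0.01,0],[0,0,0.106],1],[[0.11,0.01,0],[0,0,0.106],1]]'
```

```text
time: 6.08
tool_pos: [518.5, 21.2, 25.3]
tcp_rot: [3.141, -0.0, 0.195]
contact_force: [-1.2, -0.4, -0.5]
grip_width: 91.9
finger_force: 0.8
```

```bash
python3 -m pendant '[[[-0.5,-0.1,0],[0,0,0],1],[[0,0,1],[0,0,0],1],[[0,0,1],[0,0,0],1],[[0.03,0.76,0],[0,0,1],-1],[[0.03,0.76,0],[0,0,1],-1],[[0.03,0.76,0],[0,0,1],-1],[[0.03,0.76,0],[0,0,1],-1],[[0.03,0.76,0],[0,0,1],-1],[[0.03,0.76,0],[0,0,1],-1],[[0.03,0.76,0],[0,0,1],-1]]' && python3 -m pendant '[[[0,0,0],[0,0,1],-1],[[0,0,0],[0,0,1],-1],[[0,0,0],[0,0,1],-1],[[0,0,0],[0,0,1],-1],[[0,0,0],[0,0,1],-1],[[0,0,0],[0,0,1],-1],[[0,0,0],[0,0,0.1],-1],[[0,0,0],[0,0,0],-1],[[0,0,0],[0,0,0],-1],[[0,0,0],[0,0,0],-1]]'
python3 - <<'E'
from h import *
im=bot.capture("top");cv2.imwrite("pics/top3.png",im)
for o in bar_top(im):print(o)
c=im[125:235,180:345];cv2.imwrite("pics/c3.png",cv2.resize(c,None,fx=4.5,fy=4.5))
E
```

```text
time: 6.92
tool_pos: [510.2, 179.3, 85.8]
tcp_rot: [3.14, -0.001, 1.04]
contact_force: [-0.2, -0.9, -0.1]
grip_width: 49.5
finger_force: 0.0
time: 7.75
tool_pos: [509.6, 177.9, 85.4]
tcp_rot: [3.141, -0.0, 1.763]
contact_force: [-0.3, 0.6, -0.7]
grip_width: 0.1
finger_force: 0.0
(192, 217, 191, 63, 1.581, array([168., 320.]))
(301, -157, 181, 20, 2.395, array([310., 275.]))
(425, 320, 62, 11, 0.054, array([131., 227.]))
(455, 162, 60, 22, 0.034, array([191., 215.]))
(545, 8, 206, 26, 1.766, array([249., 184.]))
(578, 325, 62, 16, 0.054, array([133., 171.]))
(592, 253, 116, 57, 1.762, array([160., 166.]))
(607, 180, 60, 19, 0.225, array([186., 161.]))
```

View pics/c3.png

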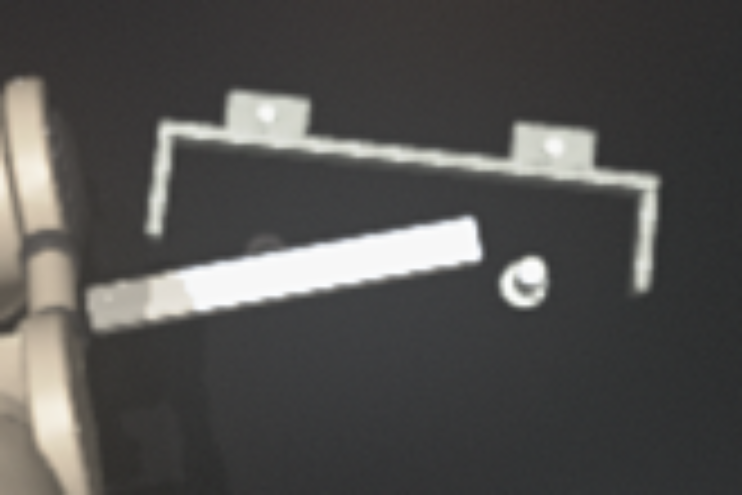

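The bar is slanted about 0.3 rad to the bay. Its right end (crop (475,240)) points through the gap between the post (525,280) and the back wall. Now I push it endwise.

```bash
python3 -m pendant '[[[0,0,-0.8],[0,0,0],-1],[[0,0,-0.8],[0,0,0],-1],[[0,0,-0.4],[0,0,0],-1],[[0,0,0],[0,0,0],-1],[[0.07,-0.3,0],[0,0,0],-1],[[0.065,-0.3,0],[0,0,0],-1],[[0.06,-0.3,0],[0,0,0],-1],[[0.06,-0.3,0],[0,0,0],-1],[[0.06,-0.3,0],[0,0,0],-1],[[0.06,-0.3,0],[0,0,0],-1]]'
python3 - <<'E'
from h import *
im=bot.capture("top");cv2.imwrite("pics/top4.png",im)
for o in bar_top(im):
  if o[0]>480:print(o)
c=im[125:235,180:345];cv2.imwrite("pics/c4.png",cv2.resize(c,None,fx=4.5,fy=4.5))
E
```

```text
time: 8.63
tool_pos: [521.4, 123.3, 26.4]
tcp_rot: [3.139, -0.001, 1.764]
contact_force: [-0.9, 5.1, 5.3]
grip_width: 0.3
finger_force: 3.0
(553, -36, 178, 26, 1.763, array([265., 181.]))
(585, 233, 54, 16, 0.042, array([167., 169.]))
(590, 163, 108, 53, 1.657, array([192., 167.]))
(599, 93, 54, 17, 0.024, array([218., 164.]))
(632, 7, 128, 25, 1.494, array([247., 155.]))
```

```bash
python3 -m pendant '[[[0.045,-0.23,0],[0,0,0],-1],[[0.045,-0.22,0],[0,0,0],-1],[[0.04,-0.2,0],[0,0,0],-1],[[0.04,-0.2,0],[0,0,0],-1],[[0.03,-0.17,0],[0,0,0],-1],[[0.03,-0.16,0],[0,0,0],-1],[[0.03,-0.14,0],[0,0,0],-1],[[0.02,-0.12,0],[0,0,0],-1],[[0.02,-0.08,0],[0,0,0],-1],[[0.01,-0.05,0],[0,0,0],-1]]'
python3 - <<'E'
from h import *
im=bot.capture("top");cv2.imwrite("pics/top5.png",im)
for o in bar_top(im):
  if o[0]>480:print(o)
c=im[125:235,180:345];cv2.imwrite("pics/c5.png",cv2.resize(c,None,fx=4.5,fy=4.5))
E
```

```text
time: 9.52
tool_pos: [530.1, 76.7, 25.9]
tcp_rot: [3.141, -0.001, 1.765]
contact_force: [-1.0, 5.4, 4.6]
grip_width: 0.8
finger_force: 2.9
(483, 32, 57, 19, 0.014, array([240., 206.]))
(482, 189, 60, 19, 0.034, array([181., 206.]))
(562, -83, 179, 26, 1.766, array([282., 178.]))
(603, 98, 105, 51, 1.584, array([216., 163.]))
(605, 29, 54, 17, 0.013, array([241., 163.]))
(605, 170, 56, 17, 0.032, array([190., 162.]))
```

View pics/c5.png

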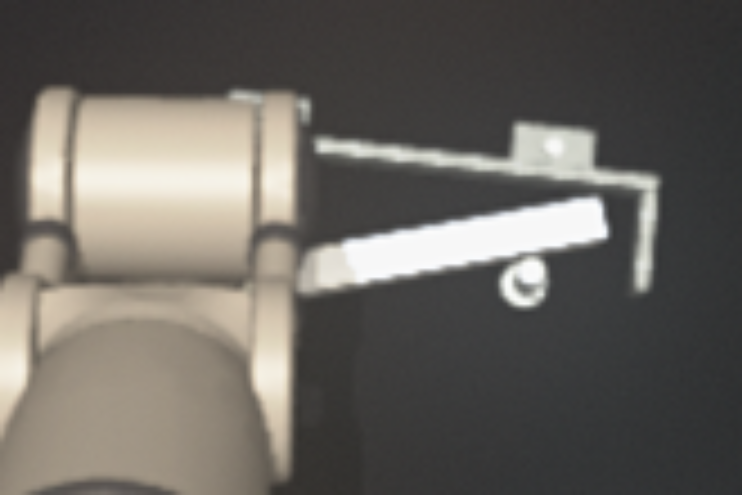

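The right end (crop (605,218)) is now behind the post and still clear of the back wall; the bar is in at a slant. Next is the two-finger swing from outside.

```bash
python3 -m pendant '[[[-0.1,0.5,0],[0,0,0],-1],[[0,0,1],[0,0,0],-1],[[0,0,1],[0,0,0],-1],[[-0.085,-0.6,0],[0,0,-1],1],[[-0.085,-0.6,0],[0,0,-1],1],[[-0.085,-0.6,0],[0,0,-1],1],[[-0.085,-0.6,0],[0,0,-1],1],[[-0.085,-0.6,0],[0,0,-1],1],[[-0.085,-0.6,0],[0,0,-1],1],[[-0.085,-0.6,0],[0,0,-1],1]]' && python3 -m pendant '[[[0,0,0],[0,0,-1],1],[[0,0,0],[0,0,-1],1],[[0,0,0],[0,0,-1],1],[[0,0,0],[0,0,-1],1],[[0,0,0],[0,0,-1],1],[[0,0,0],[0,0,-1],1],[[0,0,0],[0,0,-0.1],1],[[0,0,0],[0,0,0],1],[[0,0,0],[0,0,0],1],[[0,0,0],[0,0,0],1]]'
```

```text
time: 10.4
tool_pos: [508.6, -35.8, 85.3]
tcp_rot: [3.141, 0.001, 0.919]
contact_force: [0.5, 0.8, 0.6]
grip_width: 42.6
finger_force: 0.0
time: 11.23
tool_pos: [509.0, -34.5, 85.3]
tcp_rot: [3.141, 0.0, 0.196]
contact_force: [0.5, 0.1, -0.5]
grip_width: 91.3
finger_force: 0.0
```

```bash
python3 -m pendant '[[[0,0,-0.8],[0,0,0],1],[[0,0,-0.8],[0,0,0],1],[[0,0,-0.38],[0,0,0],1],[[0,0,0],[0,0,0],1],[[0.22,0.05,0],[0,0,0],1],[[0.22,0.05,0],[0,0,0],1],[[0.22,0.05,0],[0,0,0],1],[[0.16,0.01,0],[0,0,-0.25],1],[[0.16,0.01,0],[0,0,-0.25],1],[[0.16,0.01,0],[0,0,-0.25],1]]' && python3 -m pendant '[[[0.16,0.01,0],[0,0,-0.25],1],[[0.16,0.01,0],[0,0,-0.25],1],[[0.16,0.01,0],[0,0,-0.25],1],[[0.16,0.01,0],[0,0,-0.25],1],[[0.16,0.01,0],[0,0,-0.25],1],[[0.14,0,0],[0,0,-0.25],1],[[0.1,0,0],[0,0,-0.25],1],[[0.03,0,0],[0,0,0],1],[[0,0,0],[0,0,0],1],[[0,0,0],[0,0,0],1]]'
python3 - <<'E'
from h import *
im=bot.capture("top");b=bot.capture("side")
cv2.imwrite("pics/c6.png",cv2.resize(np.vstack([im[125:235,190:345],b[150:260,190:345]]),None,fx=2.7,fy=2.7))
E
```

```text
time: 12.07
tool_pos: [543.7, -28.5, 26.9]
tcp_rot: [3.142, 0.0, 0.103]
contact_force: [-4.2, 1.1, 3.0]
grip_width: 91.9
finger_force: 1.8
time: 12.9
tool_pos: [576.0, -27.4, 26.5]
tcp_rot: [3.141, -0.002, -0.106]
contact_force: [-0.3, 0.3, 0.7]
grip_width: 91.8
finger_force: 0.0
```

View pics/c6.png

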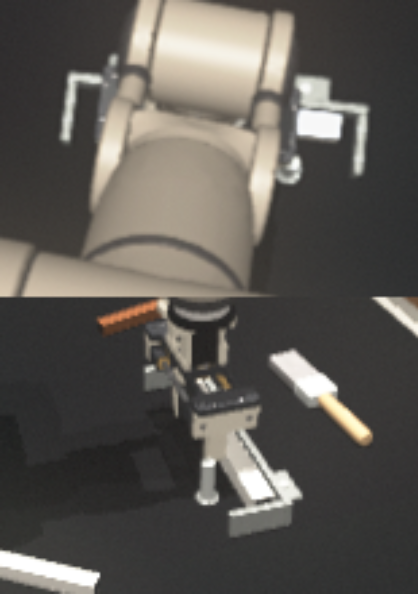

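The bar is inside, with its right end at top crop (318,122) behind the post and almost parallel to the wall. A gentle last push follows.

```bash
python3 -m pendant '[[[0.03,-0.003,0],[0,0,0],1],[[0.03,-0.003,0],[0,0,0],1],[[0.03,-0.003,0],[0,0,0],1],[[0.03,-0.003,0],[0,0,0],1],[[0,0,0],[0,0,0],1],[[0,0,0],[0,0,0],1],[[0,0,0],[0,0,0],1],[[0,0,0],[0,0,0],1],[[0,0,0],[0,0,0],1],[[0,0,0],[0,0,0],1]]'; python3 -c "
from plant import bot
o=bot.get_obs();print(o['contact_force'],o['moment'])"
```

```text
time: 13.83
tool_pos: [577.7, -27.7, 25.9]
tcp_rot: [3.141, 0.003, -0.106]
contact_force: [-7.6, 0.3, 5.4]
grip_width: 91.6
finger_force: 3.3
[-7.6319732   0.30349036  5.4105806 ] [0.05330103 1.06578572 0.04480387]
```

```bash
python3 -m pendant '[[[0.04,-0.004,0],[0,0,0],1],[[0.04,-0.004,0],[0,0,0],1],[[0.04,-0.004,0],[0,0,0],1],[[0,0,0],[0,0,0],1],[[0,0,0],[0,0,0],1],[[0,0,0],[0,0,0],1],[[0,0,0],[0,0,0],1],[[0,0,0],[0,0,0],1],[[0,0,0],[0,0,0],1],[[0,0,0],[0,0,0],1]]'; python3 -c "
from plant import bot
o=bot.get_obs();print(o['contact_force'],o['moment'])"
```

```text
time: 14.67
tool_pos: [578.1, -27.8, 25.8]
tcp_rot: [3.141, 0.01, -0.104]
contact_force: [-18.4, -1.2, 13.9]
grip_width: 91.6
finger_force: 8.7
[-18.36949165  -1.21909697  13.8944175 ] [0.54330866 2.70174716 0.80546503]
```

The wall now resists firmly (18 N, no movement). I back off, lift clear and check.

```bash
python3 -m pendant '[[[-0.1,0.01,0],[0,0,0],1],[[-0.15,0.02,0],[0,0,0],1],[[-0.4,0.04,0],[0,0,0],1],[[0,0,1],[0,0,0],1],[[0,0,1],[0,0,0],1],[[0,0,1],[0,0,0],1],[[0,0.5,1],[0,0,0],1],[[-0.5,1,0.5],[0,0,0],1],[[-0.5,1,0.5],[0,0,0],1],[[-0.5,1,0],[0,0,0],1]]' && python3 -m pendant '[[[-0.5,1,0],[0,0,0],1],[[-0.5,1,0],[0,0,0],1],[[-0.5,1,0],[0,0,0],1],[[-0.5,1,0],[0,0,0],1],[[0,1,0],[0,0,0],1],[[0,1,0],[0,0,0],1],[[0,1,0],[0,0,0],1],[[0,0,0],[0,0,0],1],[[0,0,0],[0,0,0],1],[[0,0,0],[0,0,0],1]]'
python3 - <<'E'
from h import *
im=bot.capture("top");b=bot.capture("side")
for o in bar_top(im):
  if o[0]>480:print(o)
cv2.imwrite("pics/c7.png",cv2.resize(np.vstack([im[90:240,180:345],b[150:260,190:355]]),None,fx=2.3,fy=2.3))
E
```

```text
time: 15.5
tool_pos: [519.7, 79.9, 179.3]
tcp_rot: [-3.141, -0.008, -0.108]
contact_force: [1.4, 0.4, -0.2]
grip_width: 92.0
finger_force: 0.0
time: 16.33
tool_pos: [458.1, 288.7, 175.7]
tcp_rot: [3.141, -0.0, -0.106]
contact_force: [0.1, -1.1, -0.9]
grip_width: 92.1
finger_force: 0.0
(611, -37, 281, 78, 1.594, array([262., 162.]))
```

View pics/c7.png

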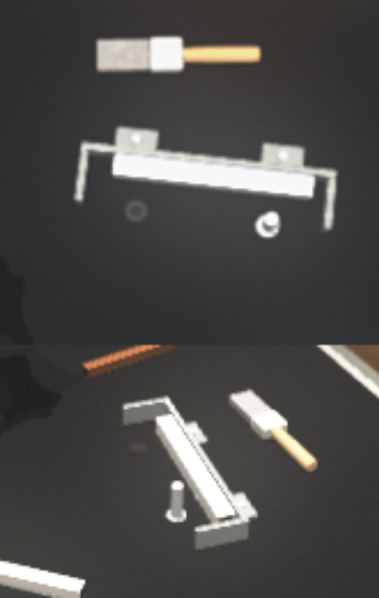

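The bar lies along the back wall, inside the bay, with the post and bystanders untouched. One numerical check of its near edge follows.

Run:
```python
from h import *
im=bot.capture("top");hsv=cv2.cvtColor(im,cv2.COLOR_BGR2HSV);m=(hsv[...,1]<60)&(hsv[...,2]>190)
pts=[]
for u in range(234,312,2):
    v=[r for r in range(150,181) if m[r,u]]
    if v:pts.append((u,max(v)+.5))
P=ray("top",pts,25)[:,:2];O=np.array([610.5,-51]);x=np.array([.9945,-.105]);y=np.array([.105,.9945])
Q=(P-O)@np.c_[x,y];Q=Q[abs(Q[:,0]-np.median(Q[:,0]))<4];print(Q[::6].round(1),np.polyfit(Q[:,1],Q[:,0],1))
```

```text
[[ -24.7   97.5]
 [ -26.3   64. ]
 [ -25.2   30.9]
 [ -26.9   -2.6]
 [ -25.8  -35.7]
 [ -24.7  -68.8]
 [ -26.4 -102.1]] [-2.46400130e-03 -2.55743069e+01]
```

The near edge sits at −25.6 mm (a flush bar would be at −25), with a slope of 0.002 rad. The bar is flush along its whole length.

```bash
python3 -c "
from plant import bot
print(bot.close_job())"
```

```text
the job is handed in; nothing more can be done
None
```

The bar was pushed in behind the post and lies flat against the bay's back wall along its whole length (within about 1 mm by the camera), with the mould, weight and brush left alone; the job was handed in at about 16 s.

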